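Check the sandwich press's upper plate with a surface thermometer

TASK

The sandwich press stands open: check that its upper plate has cooled. Take the surface thermometer from its rest and set its sprung foot square against the smooth spot in the middle of the upper plate, pressing gently so that the foot gives by about half its travel but does not reach its stop, and hold it steady there for two seconds; the plate floats in the lid, so feel for it. Then lay the thermometer back in its rest as it was, without shifting the lid or the mug, tin and jar standing round.

Things in the scene. Friction and masses are not known exactly. Their poses are not given: they have to be found in the camera images.
- thermometer: White straight wand, 185 mm long. Origin: middle of the handle, on the wand's axis; +x runs along it to the foot, z out of the display side. Handle x -55 to +55 mm, 26 mm wide (y), 20 mm thick (z); then a cone and a steel stem 8 mm thick; foot 18 mm across, its face at x = +130 mm unpressed. About 0.13 kg. It starts lying level in the rest, display up, foot away from the robot.
- probe_tip (a point): Centre of the flat face (10 to 18 mm wide) of the thermometer's steel foot; it moves with the foot; axes as the thermometer's (x points out of the face).
- probe (a joint): How far the sprung foot is pushed into the thermometer, m: 0 = out, 0.008 = at its stop. Spring: starts to give at about 1 N, 3.9 N at 4 mm, 6.6 N at the stop.
- rest: Low wooden rest, fixed, 112 x 62 mm (x, y); origin: centre of its underside. Base 8 mm thick; two saddles at x = -42 and +42 mm, 12 mm thick, floor at z = 31 mm, between lugs leaning outward up to z = 48 mm (35 mm apart at the floor, 47 at the top). The thermometer lies in both along x, axis at z = 41 mm, middle over the origin; between the saddles (72 mm) the handle is free for fingers.
- press: Sandwich press (contact grill) fixed to the worktop, black and aluminium, base 150 x 170 mm, 58 mm high with the lower plate; origin at the centre of its underside, -x its front. The lid hinge runs along y at x = +75 mm, z = 76 mm. The lid stands open, leaning back, and its inner plate looks forward and up.
- press_lid (a joint): Opening angle of the press's lid, rad: 0 = shut, 2.05 to 2.3 at the start (leaning back). Stiff hinge, it stays where it is.
- plate_mid (a point): Point on the lid behind the centre of the upper plate, 78 mm from the hinge. z points into the lid, square to the plate; y along the hinge. The dark plate (124 x 145 mm, ribs 2.5 mm high, smooth flat spot 50 mm across in its middle) floats: its flat face lies 0 to 12 mm in front of this point (along -z), differently each time, and stays there when pressed gently.
- mug: White mug with a handle, 95 mm high, standing behind; origin at the centre of its underside. Not to be disturbed.
- tin: Tin, 58 mm across and 72 mm high; origin at the centre of its underside. Not to be disturbed.
- jam_jar: Jam jar with grey lid, 66 mm across and 88 mm high; origin at the centre of its underside. Not to be disturbed.
Not all that is in view belongs to the job. Leave any blue look-alike of the rest alone.

How it is judged:
On the way:
1. the foot is held steady for 1.5 s on the smooth spot of the upper plate (within 15 mm of its middle along both plate axes), square to it within 0.17 rad, pushed in between 1.5 and 7 mm (value of joint probe between 0.0015 and 0.007 m and x of probe_tip in the frame of plate_mid between -0.015 and 0.015 m and y of probe_tip in the frame of plate_mid between -0.015 and 0.015 m and z of probe_tip in the frame of plate_mid between -0.018 and 0.004 m and angle between the x axis of thermometer and the z axis of plate_mid, either way round below 0.17 rad and linear speed of thermometer below 0.015 m/s and angular speed of thermometer below 0.1 rad/s), for 1.5 s.
At the end, for the whole second after the job is handed in: The thermometer lies released and at rest in both saddles as at the start: middle within 20 mm lengthwise and 10 mm sideways of the rest's, axis 37-45 mm above the rest's underside and within 0.12 rad of its x axis, foot at its +x end, display up within 0.15 rad (x of thermometer in the frame of rest between -0.02 and 0.02 m and y of thermometer in the frame of rest between -0.01 and 0.01 m and z of thermometer in the frame of rest between 0.037 and 0.045 m and angle between the x axis of thermometer and the x axis of rest, either way round below 0.12 rad and x of probe_tip in the frame of rest above 0.1 m and angle between thermometer's own z axis and vertical below 0.15 rad and linear speed of thermometer below 0.01 m/s and contact force between the fingers and thermometer below 0.1 N); the robot touches nothing.
It fails at once if the thermometer presses on the sandwich press with more than 20 N (contact force between thermometer and press above 20 N).
It fails at once if the press's lid is shifted (its plate point moves more than 8 mm) (distance of plate_mid from where it was at the start of the episode above 0.008 m).
It fails at once if the mug, tin or jar is moved more than 15 mm or tipped (distance of any of mug, tin, jam_jar from where it was at the start of the episode above 0.015 m or angle between any of mug, tin, jam_jar's own z axis and vertical above 0.3 rad).
It also fails if it takes over 64 s, if anything falls off the work surface, if the arm or the gripper's body presses on something with over 40 N, if the wrist force passes 120 N, or if a joint passes its speed limit or range.

ROBOT

A 6-joint arm with a two-finger parallel gripper is mounted at the origin on a cart in front of the work surface, level with it; the furniture and walls round the work are solid. World frame = base frame: x ahead of the robot, y to its left, z up, the work surface at z = 0. Lengths are in m, angles in rad, forces in N, time in s.
With the tool pointing down it reaches from about 0.35 to 0.775 m from the base axis. Payload 7.3 kg.
Tool frame: the origin (TCP) lies midway between the tips of the shut fingers; the grasp point (between the pads) lies 19 mm behind it (bot.tcp_to_grasp is the distance from the TCP to the grasp point, in m); z points along the fingers, y is the line along which they close (so a half turn about z gives the same grasp; the last joint's range is limited). The gripper opens to 92 mm and grips with 3 to 60 N. Pads are 19 mm wide; open, the fingers measure 130 mm over their backs; the gripper's body (75 mm by 190 mm) begins 47 mm behind the grasp point.
Start: joints at [-1.353, 0.342, 1.524, -0, 1.275, -0.146], TCP at [0.187, -0.491, 0.227] pointing down, gripper open.
Joint ranges: [-2.53, 2.53], [-0.77, 2.02], [0.04, 2.7], [-1, 4.14], [0.28, 2.66], [-3.11, 3.11]. Speed limits (rad/s): [2.57, 2.57, 3.14, 3.14, 3.14, 3.14].

INTERFACE

Orientations are given as a rotation vector (axis times angle).
In Python, from rig import bot, eyes, workorder gives the robot as it stands.
- The arm moves only by the tool move_arm, never from a script. Its argument "motion" is a list of rows, each a list of 5 numbers: the shift along the world's x, y, z in cm, then the turn about the world's z in rad, then the opening in per cent of the stroke, from 0 (shut) to 100 (fully open). In form: [[x, y, z, turn, grip], ...]. A call has 1 to 12 rows; each row is the pose to reach, as a shift and turn from the pose commanded when the call began; what a row does not reach only later rows make up. A row lasts 1/8 s, in which the tool goes at most 62.5 mm and 10.7 degrees, less where a joint would pass 70% of its speed; a pose out of reach is approached as far as the arm can. A call with a gripper value outside its range is refused whole. The fingers move at their own pace and stop on an object; "newtons" is the grip in N (left out, the last holds). Time passes only in rows, so rows that repeat a pose let the fingers close. It gives the time, the measured TCP pose, the force, the opening and the grip force at its end, in the units of the state.
- bot.read_state(): the state, without advancing time (a new reading comes with each control period).
- eyes.grab_frame(name): name is "side" or "top" or "wrist"; returns (picture, depth): 420x560x3 uint8, red, green, blue; 420x560 float32, m along the optical axis (not along the pixel's ray), 0 where there is no reading.
- eyes.camera_info(name): a dict with "fx", "fy", "cx", "cy" (pixels), "R" (3x3) and "t" (3): a world point X has camera coordinates R X + t; the wrist camera has in their place "T_tool_cam" (4x4, takes a point from camera to tool coordinates, whose origin is the TCP and whose axes are the flange's). Camera axes: x right, y down, z forward; pixel columns grow to the right and rows downward; lengths in m; the calibration is good to about 2 mm. A picture is of the moment at which its call begins: read the wrist's pose just before it. camera_info takes no time and is no camera call.
- workorder.close_job(): hands the job in; it is judged then, once.
Trained networks look in the newest picture that a camera, given by its name, has taken for a name from the list of things; names that differ only in an ending like _2 or _b are one class to them, and where a whole thing is asked for, a point or a joint stands for the part that bears it (a point fixed in the world has none). Each returns a list of dicts, best first, with "confidence" (0 to 1); they miss things now and then, are a little off and sometimes report something else, mostly with a low value. They report only what shows in the picture. A call takes as long as a camera call. They do not tell look-alikes from the thing itself.
- eyes.recognise(camera, target): "centre" ([column, row] in pixels, amid what is visible of it).
- eyes.regions_of(camera, target): "region" (420x560 bool, what is visible of it) and "centre" ([column, row] in pixels, amid what is visible of it).
The state is a dict: "clock": time; "q": joint angles; "joint_velocities": joint speeds; "tau": joint torques, N m; "ee_pos": TCP position; "eef_rot": TCP orientation; "force": force on the tool from outside, world axes, zero at the start; "moment": the same for the moment, N m; "opening": finger opening in m; "finger_force": force on a finger pad.
Only numpy, scipy, OpenCV 4.12 (cv2) and the standard library are available. Lean on these libraries where they do the work, as an engineer would, in place of code of your own. Each camera call takes 0.05 s, during which the arm holds its last target. There are 200 camera calls.

## Working session

There is one attempt and no reset: what is moved stays moved. The work goes in short steps, Python scripts to look and compute and a tool call to move; the robot and the scene stay as the last step left them, time stands still between calls to the robot, and variables do not carry over. Pictures are saved under pics/ and viewed, at most 10 in all, crops included, and the job is handed in when it is done.

Besides the shell and the picture viewer there is one more tool, called after "Emit:" in YAML: its name, and indented under it one key for each argument. move_arm: Moves the arm, as the interface text tells. Its arguments: {"type":"object","properties":{"motion":{"type":"array"},"newtons":{"type":"number"}},"required":["motion"]}

```bash
mkdir -p pics; ls
cat > h.py <<'E'
import numpy as np, cv2
from scipy.spatial.transform import Rotation as Ro
from rig import bot, eyes, workorder
def cam(n):
    c=eyes.camera_info(n)
    if 'R' in c: return c,np.array(c['R']),np.array(c['t'])
    s=bot.read_state(); T=np.eye(4); T[:3,:3]=Ro.from_rotvec(s['eef_rot']).as_matrix(); T[:3,3]=s['ee_pos']
    M=np.linalg.inv(T@np.array(c['T_tool_cam'])); return c,M[:3,:3],M[:3,3]
def cloud(n):
    c,R,t=cam(n); im,d=eyes.grab_frame(n)
    v,u=np.mgrid[:420,:560]
    P=np.stack([(u-c['cx'])/c['fx']*d,(v-c['cy'])/c['fy']*d,d],-1)
    W=(P-t)@R; W[d==0]=np.nan
    return im,W
def save(n,im): cv2.imwrite(n,im[...,::-1])
def proj(n,X):
    c,R,t=cam(n); p=R@np.array(X)+t; return p[0]/p[2]*c['fx']+c['cx'],p[1]/p[2]*c['fy']+c['cy']
E
python3 - <<'E'
from h import *
np.set_printoptions(precision=3,suppress=True)
for n in ['top','side']:
    im,W=cloud(n); save(f'pics/{n}0.png',im)
    for t in ['thermometer','rest','press','plate_mid','mug','tin','jam_jar']:
        for r in eyes.regions_of(n,t)[:3]:
            P=W[r['region']]; P=P[~np.isnan(P[:,0])]
            if len(P): print(n,t,round(r['confidence'],2),np.round(r['centre']),np.median(P,0),np.percentile(P,3,0),np.percentile(P,97,0))
print(bot.read_state()['eef_rot'], bot.tcp_to_grasp)
E
```

```text
pics
top thermometer 0.96 [192. 239.] [0.455 0.288 0.05 ] [0.394 0.27  0.041] [0.563 0.304 0.055]
top rest 0.75 [200. 239.] [0.447 0.272 0.009] [0.397 0.255 0.004] [0.5   0.316 0.049]
top rest 0.71 [250. 232.] [0.461 0.139 0.009] [0.408 0.103 0.003] [0.512 0.177 0.047]
top rest 0.66 [186. 303.] [0.286 0.31  0.009] [0.236 0.277 0.004] [0.338 0.341 0.047]
top press 0.71 [339. 203.] [ 0.533 -0.077  0.062] [ 0.392 -0.156  0.046] [0.642 0.01  0.193]
top plate_mid 0.56 [349. 169.] [ 0.59  -0.09   0.165] [ 0.538 -0.164  0.089] [ 0.648 -0.007  0.205]
top mug 0.8 [201. 141.] [0.69  0.263 0.047] [0.635 0.217 0.005] [0.729 0.293 0.096]
top tin 0.67 [430. 254.] [ 0.407 -0.287  0.068] [ 0.383 -0.318  0.009] [ 0.433 -0.267  0.073]
top jam_jar 0.83 [427. 212.] [ 0.497 -0.278  0.087] [ 0.47  -0.316  0.001] [ 0.528 -0.256  0.092]
side thermometer 0.69 [235. 273.] [0.448 0.294 0.048] [0.39  0.272 0.034] [0.562 0.306 0.053]
side thermometer 0.18 [349. 175.] [ 0.491 -0.266  0.051] [ 0.469 -0.311  0.001] [ 0.529 -0.254  0.09 ]
side rest 0.82 [182. 326.] [0.439 0.437 0.009] [0.386 0.4   0.003] [0.486 0.46
[... 163 characters left out ...]
[0.332 0.344 0.046]
side press 0.67 [293. 186.] [ 0.538 -0.044  0.071] [ 0.384 -0.146  0.014] [0.635 0.024 0.19 ]
side plate_mid 0.56 [280. 158.] [ 0.58  -0.057  0.139] [ 0.537 -0.147  0.074] [ 0.64  -0.     0.192]
side mug 0.7 [165. 224.] [0.665 0.269 0.066] [0.634 0.216 0.008] [0.739 0.296 0.094]
side tin 0.63 [377. 179.] [ 0.409 -0.272  0.047] [ 0.39  -0.319  0.003] [ 0.435 -0.264  0.072]
side tin 0.63 [229. 287.] [0.444 0.303 0.008] [0.393 0.264 0.004] [0.489 0.32  0.045]
side tin 0.53 [348. 176.] [ 0.489 -0.265  0.052] [ 0.469 -0.301  0.004] [ 0.523 -0.254  0.09 ]
side jam_jar 0.6 [350. 175.] [ 0.489 -0.265  0.053] [ 0.469 -0.305  0.004] [ 0.52  -0.254  0.09 ]
[3.09  0.568 0.   ] 0.0188
```

View pics/top0.png

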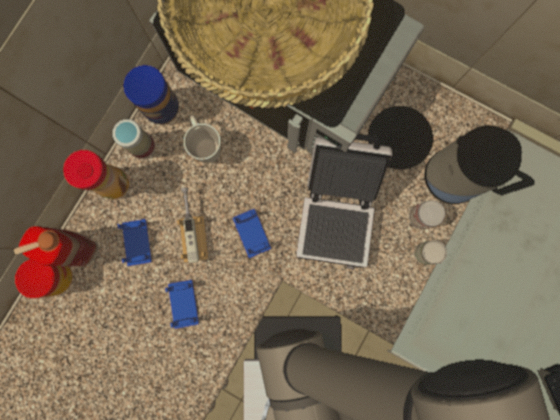

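View pics/side0.png

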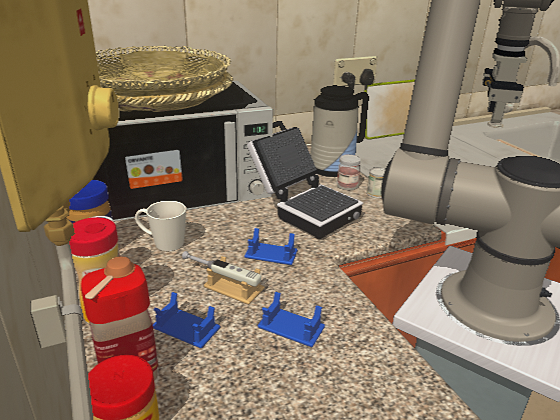

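Candidates for the rest/thermometer: the wooden rest with the white wand at top (192,239), side (235,273). The blue look-alikes at top (250,232), (135,243) and (186,303) are to be left alone. The press is at top (339,203), with its lid leaning back.

Run:
```python
from h import *
np.set_printoptions(precision=4,suppress=True)
im,W=cloud('top')
save('pics/crop.png',cv2.resize(np.hstack([im[180:280,150:250],im[130:280,290:400][:100]]),None,fx=3.5,fy=3.5,interpolation=2))
for n in ['top','side']:
    im,W=cloud(n)
    r=eyes.regions_of(n,'thermometer')[0]['region']; P=W[r]; P=P[~np.isnan(P[:,0])]; P=P[(P[:,2]>.035)]
    (vx,vy,x0,y0)=cv2.fitLine(P[:,:2].astype(np.float32),cv2.DIST_HUBER,0,.01,.01).ravel()
    a=np.arctan2(vy*np.sign(vx),abs(vx)); s=(P[:,:2]-[x0,y0])@[np.cos(a),np.sin(a)]
    print(n,'wand yaw',a,'line pt',x0,y0,'s rng',s.min(),s.max(),'ends',[np.array([x0,y0])+k*np.array([np.cos(a),np.sin(a)]) for k in (s.min(),s.max())],'ztop',np.percentile(P[:,2],[50,90,97]))
    # rest
    m=(np.abs(W[...,0]-.447)<.09)&(np.abs(W[...,1]-.286)<.05)&(W[...,2]>.004)&(W[...,2]<.034)
    Q=W[m][:,:2].astype(np.float32); hsv=cv2.cvtColor(im,cv2.COLOR_RGB2HSV)[m]
    print('rest',cv2.minAreaRect(Q[(hsv[:,0]>8)&(hsv[:,0]<30)&(hsv[:,1]>70)]))
    # plate
    r=eyes.regions_of(n,'plate_mid'); r=max(r,key=lambda q:q['confidence'])['region']
    P=W[cv2.erode(r.astype(np.uint8),np.ones((5,5)))>0]; P=P[~np.isnan(P[:,0])]; P=P[P[:,2]>.09]
    rng=np.random.default_rng(0); best=0
    for _ in range(500):
        A=P[rng.choice(len(P),3,False)]; nn=np.cross(A[1]-A[0],A[2]-A[0]); 
        if np.linalg.norm(nn)<1e-6: continue
        nn/=np.linalg.norm(nn); i=np.abs((P-A[0])@nn)<.003
        if i.sum()>best: best=i.sum(); I=i
    Q=P[I]; c=Q.mean(0); nn=np.linalg.svd(Q-c,full_matrices=False)[2][2]; nn*=-np.sign(nn[2])
    print('plate',len(P),best,c,'into-lid n',nn,'pitch down deg',np.degrees(np.arcsin(-nn[2])),'yaw',np.arctan2(nn[1],nn[0]))
    ey=np.cross([0,0,1],nn); ey/=np.linalg.norm(ey); ex=np.cross(ey,nn)
    u=(Q-c)@np.stack([ex,ey]).T; rr=cv2.minAreaRect(u.astype(np.float32)); print('plate rect',rr, 'centre',c+rr[0][0]*ex+rr[0][1]*ey)
```

```text
top wand yaw 0.146891 line pt 0.4612808 0.28753734 s rng -0.07145066787902343 0.1106876088244361 ends [array([0.3906, 0.2771]), array([0.5708, 0.3037])] ztop [0.0501 0.0535 0.055 ]
rest ((0.447023868560791, 0.2858406603336334), (0.17978103458881378, 0.09678313136100769), 0.7050222754478455)
plate 3521 2275 [ 0.5774 -0.0833  0.1513] into-lid n [ 0.7966 -0.1255 -0.5913] pitch down deg 36.252522642424246 yaw -0.1562486998747581
plate rect ((0.003064822405576706, -9.116530418395996e-05), (0.14443854987621307, 0.11925511807203293), 89.82325744628906) centre [ 0.5756 -0.0831  0.1488]
side wand yaw 0.09970007 line pt 0.4651026 0.2956021 s rng -0.0790915769981934 0.10569711256430338 ends [array([0.3864, 0.2877]), array([0.5703, 0.3061])] ztop [0.0479 0.0519 0.0528]
rest ((0.4470592737197876, 0.2885933518409729), (0.11152106523513794, 0.062388211488723755), 7.518629550933838)
plate 2325 1527 [ 0.5744 -0.0739  0.1437] into-lid n [ 0.8047 -0.124  -0.5806] pitch down deg 35.49356036349015 yaw -0.15291691588417008
plate rect ((-0.0005184374749660492, -0.002488180994987488), (0.13738329708576202, 0.12344758212566376), 89.89212036132812) centre [ 0.5743 -0.0764  0.1441]
```

View pics/crop.png

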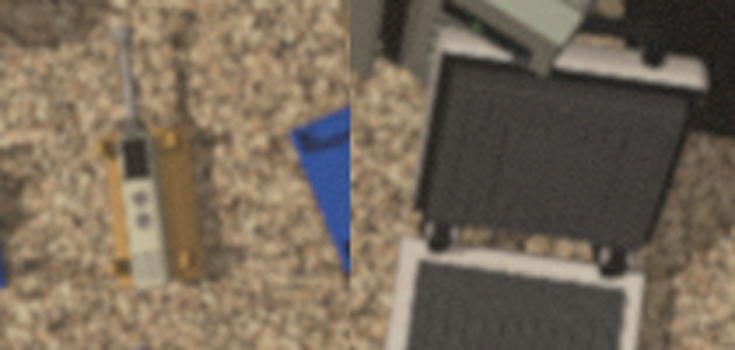

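The crop confirms it: white wand with display up in the wooden rest, foot up in the picture (away from the robot), and the ribbed plate on the open lid.

Emit:
move_arm:
  motion:
    - [6,6,1,0,100]
    - [11,12,2,0,100]
    - [15,17,2,0,100]
    - [17,22,2,-0.1,100]
    - [19,27.5,2,-0.2,100]
    - [21,33,2,-0.23,100]
    - [22.5,38.5,2,-0.23,100]
    - [23.3,44.5,2,-0.23,100]
    - [23.3,50.5,2,-0.23,100]
    - [23.3,56.5,0,-0.23,100]
    - [23.3,62,-3,-0.23,100]
    - [23.3,67,-3,-0.23,100]
  newtons: 5

```text
clock: 2.65
ee_pos: [0.4187, 0.1809, 0.1954]
eef_rot: [3.134, 0.21, -0.004]
force: [1.4, 0.0, -0.3]
opening: 0.0918
finger_force: 0.0
```

Run:
```python
from h import *
np.set_printoptions(precision=4,suppress=True)
s=bot.read_state(); print(s['clock'],s['ee_pos'],s['eef_rot'],s['q'],s['force'])
im,W=cloud('wrist'); save('pics/w1.png',im)
for t in ['thermometer','rest']:
  for r in eyes.regions_of('wrist',t)[:2]:
    P=W[r['region']]; P=P[~np.isnan(P[:,0])]
    if t=='thermometer': P=P[P[:,2]>.035]
    print(t,r['confidence'],r['centre'],np.median(P,0),cv2.minAreaRect(P[:,:2].astype(np.float32)),np.percentile(P[:,2],[5,50,95]))
```

```text
2.65 [0.4187 0.1809 0.1954] [ 3.1339  0.2096 -0.0035] [ 0.2398  0.2486  1.7509 -0.0003  1.1445  1.6771] [ 1.4021  0.0493 -0.3199]
thermometer 0.7 [174.4, 137.7] [0.4647 0.2868 0.0499] ((0.4812096357345581, 0.29071182012557983), (0.18194173276424408, 0.026689887046813965), 8.247648239135742) [0.042  0.0499 0.0523]
rest 0.89 [150.4, 245.4] [0.3331 0.3207 0.0153] ((0.3263084292411804, 0.30413275957107544), (0.09371843934059143, 0.21652688086032867), 77.75846862792969) [0.0056 0.0153 0.0437]
rest 0.86 [56.4, 136.3] [0.4445 0.4277 0.0085] ((0.4392646253108978, 0.4418507218360901), (0.11298201233148575, 0.08875023573637009), 7.694834232330322) [0.006  0.0085 0.0423]
```

View pics/w1.png

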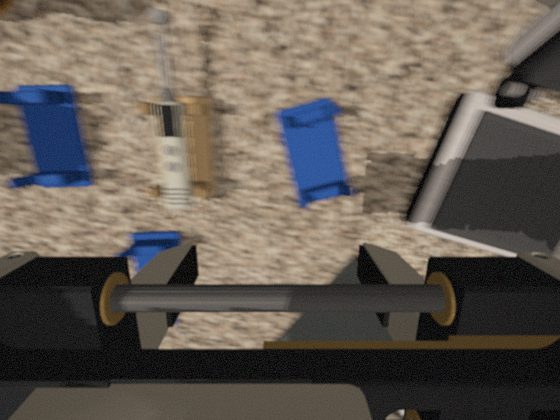

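The wrist picture shows the wand at about (170,140) with its foot at (158,15), and the blue look-alikes either side. The heights agree with the text.

Emit:
move_arm:
  motion:
    - [0.5,5,-2,0,100]
    - [0.7,10.4,-4,0,100]
    - [0.7,10.4,-8,0,100]
    - [0.7,10.4,-12,0,100]
    - [0.7,10.4,-15,0,100]
    - [0.7,10.4,-17.5,0,100]
    - [0.7,10.4,-17.5,0,50]
    - [0.7,10.4,-17.5,0,20]
    - [0.7,10.4,-17.5,0,20]
    - [0.7,10.4,-17.5,0,20]
    - [0.7,10.4,-17.5,0,20]
    - [0.7,10.4,-17.5,0,20]
  newtons: 3

```text
clock: 4.3
ee_pos: [0.4268, 0.2834, 0.0219]
eef_rot: [3.135, 0.21, 0.0]
force: [-0.3, 0.4, -0.2]
opening: 0.0363
finger_force: 0.0
```

Emit:
move_arm:
  motion:
    - [0,0,0,0,10]
    - [0,0,0,0,10]
    - [0,0,0,0,10]
    - [0,0,0,0,10]
    - [0,0,0.4,0,10]
    - [0,0,0.8,0,10]
    - [0,0,1.2,0,10]
    - [0,0,1.6,0,10]
    - [0,0,2,0,10]
    - [0,0,2,0,10]
  newtons: 3

```text
clock: 5.55
ee_pos: [0.427, 0.2835, 0.0421]
eef_rot: [-3.134, -0.21, -0.001]
force: [0.2, -0.1, -0.9]
opening: 0.0262
finger_force: 3.0
```

```bash
cat >> h.py <<'E'
def wand():
    s=bot.read_state(); g=np.array(s['ee_pos'])+[0,0,bot.tcp_to_grasp]; print('t',s['clock'],'tcp',s['ee_pos'],'F',s['force'],'fing',s['finger_force'],s['opening'])
    for n in ['side','top']:
        im,W=cloud(n)
        for r in eyes.regions_of(n,'thermometer')[:1]:
            P=W[cv2.erode(r['region'].astype(np.uint8),np.ones((2,2)))>0]; P=P[~np.isnan(P[:,0])]; P=P[np.linalg.norm(P-g,axis=1)<.19]
            l=cv2.fitLine(P.astype(np.float32),cv2.DIST_HUBER,0,.01,.01).ravel(); d=l[:3]*np.sign(l[0]); q=(P-l[3:])@d
            print(n,round(r['confidence'],2),len(P),'pitch deg',np.degrees(np.arcsin(-d[2])),'yaw',np.arctan2(d[1],d[0]),'far end',l[3:]+d*q.max(),'near',l[3:]+d*q.min())
    return im
E
python3 - <<'E'
from h import *
np.set_printoptions(precision=4,suppress=True)
wand(); im,_=eyes.grab_frame('side'); save('pics/s2.png',cv2.resize(im[180:340,130:350],None,fx=3,fy=3))
E
```

```text
t 5.55 tcp [0.427  0.2835 0.0421] F [ 0.1625 -0.1365 -0.9363] fing 3.000096380710602 0.026232144767799188
side 0.85 239 pitch deg 16.844273 yaw 0.11278446 far end [0.5785 0.3072 0.0168] near [0.3888 0.2857 0.0747]
top 0.49 28 pitch deg 13.468976 yaw 0.14123954 far end [0.5606 0.3006 0.0274] near [0.514  0.294  0.0387]
```

View pics/s2.png

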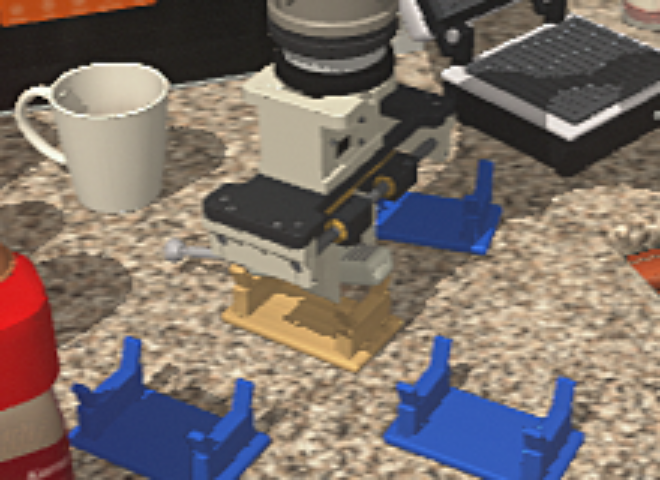

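The wand is held and its foot end sinks as I lift (about 17° now), using the front saddle and gravity. I'll go on to about 36°, then tighten.

Emit:
move_arm:
  motion:
    - [0,0,0.5,0,10]
    - [0,0,1,0,10]
    - [0,0,1.5,0,10]
    - [0,0,2,0,10]
    - [0,0,2.5,0,10]
    - [0,0,2.9,0,10]
    - [0,0,3.3,0,10]
    - [0,0,3.3,0,10]
    - [0,0,3.3,0,10]
    - [0,0,3.3,0,10]
  newtons: 3

```text
clock: 7.05
ee_pos: [0.4267, 0.2833, 0.0746]
eef_rot: [3.134, 0.21, -0.0]
force: [-0.0, 0.4, -0.7]
opening: 0.0262
finger_force: 3.0
```

Run:
```python
from h import *
np.set_printoptions(precision=4,suppress=True)
wand()
```

```text
t 7.05 tcp [0.4267 0.2833 0.0746] F [-0.047   0.3694 -0.7437] fing 3.000122308731079 0.026175323647399353
side 0.71 335 pitch deg 36.04516 yaw 0.112693205 far end [0.5443 0.3058 0.0051] near [0.3932 0.2887 0.1158]
top 0.51 50 pitch deg 36.598972 yaw 0.114246525 far end [0.5456 0.2981 0.0091] near [0.502  0.2931 0.0416]
```

Emit:
move_arm:
  motion:
    - [0,0,0,0,10]
    - [0,0,0,0,10]
    - [0,0,2,0,10]
    - [0,0,5,0,10]
    - [0,0,9,0,10]
    - [0,0,13,0,10]
    - [-0.5,-3,17,0,10]
    - [-1.5,-7,18,-0.05,10]
    - [-2.5,-11,18,-0.1,10]
    - [-3,-15,18,-0.15,10]
    - [-3.5,-19,18,-0.2,10]
    - [-4,-23,18,-0.25,10]
  newtons: 30

```text
clock: 8.75
ee_pos: [0.3864, 0.0521, 0.2548]
eef_rot: [3.136, -0.185, 0.001]
force: [0.9, 0.1, -1.2]
opening: 0.0259
finger_force: 30.0
```

Emit:
move_arm:
  motion:
    - [0,-3,0,-0.035,10]
    - [0,-6,0,-0.035,10]
    - [0,-9,0,-0.035,10]
    - [0,-11.4,-1,-0.035,10]
    - [0,-11.4,-1.5,-0.035,10]
    - [0,-11.4,-1.5,-0.035,10]
    - [0,-11.4,-1.5,-0.035,10]

```text
clock: 9.62
ee_pos: [0.3869, -0.06, 0.24]
eef_rot: [-3.133, 0.236, -0.001]
force: [-0.5, 0.4, -1.7]
opening: 0.026
finger_force: 30.0
```

Run:
```python
from h import *
np.set_printoptions(precision=4,suppress=True)
wand(); im,_=eyes.grab_frame('side'); save('pics/s3.png',cv2.resize(im[80:260,190:410],None,fx=3,fy=3))
```

```text
t 9.625 tcp [ 0.3869 -0.06    0.24  ] F [-0.5019  0.4129 -1.6825] fing 29.999833703041077 0.026046139502857227
side 0.57 236 pitch deg 34.646275 yaw -0.18340783 far end [ 0.502  -0.0692  0.1733] near [ 0.3542 -0.0418  0.2772]
top 0.52 35 pitch deg 5.9024086 yaw -1.22352 far end [ 0.5029 -0.0833  0.1787] near [ 0.4982 -0.0704  0.1801]
```

View pics/s3.png

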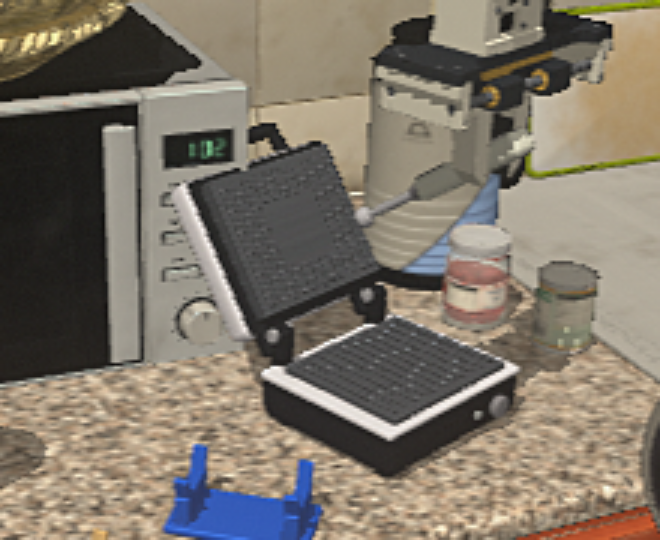

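Run:
```python
from h import *
np.set_printoptions(precision=4,suppress=True)
for n in ['side','top']:
    ims,Ws=zip(*[cloud(n) for _ in range(4)]); W=np.nanmean(Ws,0); g=np.mean(ims,0).mean(2).astype(np.float32)
    nn=np.array([.801,-.125,-.586]); nn/=np.linalg.norm(nn); ey=np.cross([0,0,1],nn); ey/=np.linalg.norm(ey); ex=np.cross(ey,nn)
    c0=np.array([.5755,-.081,.148])
    L=(W-c0)@np.stack([ex,ey,nn]).T
    m=(np.abs(L[...,0])<.075)&(np.abs(L[...,1])<.085)&(np.abs(L[...,2])<.012)
    m=cv2.morphologyEx(m.astype(np.uint8),cv2.MORPH_OPEN,np.ones((3,3)))>0
    print(n,m.sum(),'extent pct',np.percentile(L[m][:,:2],[1,99],axis=0),cv2.minAreaRect(L[m][:,:2].astype(np.float32)))
    mu=cv2.blur(g,(3,3)); sd=np.sqrt(np.maximum(cv2.blur(g*g,(3,3))-mu*mu,0))
    inn=m&(np.abs(L[...,0])<.05)&(np.abs(L[...,1])<.06)
    sm=inn&(sd<np.percentile(sd[inn],22)); k,lab,st,ce=cv2.connectedComponentsWithStats(cv2.morphologyEx(sm.astype(np.uint8),cv2.MORPH_CLOSE,np.ones((3,3))))
    i=1+np.argmax(st[1:,4]); print('spot px',ce[i],st[i],'spot local',np.median(L[lab==i],0),'xyz',np.nanmedian(W[lab==i],0), 'extent',np.percentile(L[lab==i],[3,97],axis=0))
    S=inn&(np.hypot(L[...,0],L[...,1])<.02); Pm=W[S]; c=Pm.mean(0); v=np.linalg.svd(Pm-c,full_matrices=False)[2][2]; v*=-np.sign(v[2])
    print('depth spot',np.median(L[S][:,2]),'rim',np.median(L[inn&~(np.hypot(L[...,0],L[...,1])<.03)][:,2]))
    R=W[inn]; c=R.mean(0); v=np.linalg.svd(R-c,full_matrices=False)[2][2]; v*=-np.sign(v[2]); print('normal',v,np.degrees(np.arcsin(-v[2])),np.arctan2(v[1],v[0]))
```

```text
side 2086 extent pct [[-0.0571 -0.0716]
 [ 0.065   0.071 ]] ((-0.0037256628274917603, -0.0012097880244255066), (0.1398591548204422, 0.14663250744342804), 0.0859409049153328)
spot px [289.2434 155.5132] [279 144  21  23 304] spot local [ 0.0052 -0.0044  0.001 ] xyz [ 0.573  -0.0846  0.1432] extent [[-0.0188 -0.029  -0.0006]
 [ 0.0299  0.0216  0.0028]]
depth spot 0.0011637950779547282 rim 0.00019394199905716238
normal [ 0.8051 -0.1233 -0.5802] 35.46213393930337 -0.15197740682381816
top 2875 extent pct [[-0.0581 -0.0729]
 [ 0.0637  0.0692]] ((0.003783315420150757, -0.0022668391466140747), (0.1448439508676529, 0.1258377879858017), 89.93738555908203)
spot px [347.9791 178.4806] [334 168  32  22 335] spot local [ 0.0019 -0.0044  0.0003] xyz [ 0.5742 -0.0845  0.1461] extent [[-0.0188 -0.035  -0.001 ]
 [ 0.0339  0.0242  0.0017]]
depth spot 0.0003007354935421008 rim -0.00020414530116845625
normal [ 0.8046 -0.1244 -0.5806] 35.49601236040451 -0.15335653661129126
```

In the picture the foot is at crop (362,215), well clear of the lid, and the smooth spot is at crop (300,225), which is side pixel (289,155). Next is a standoff of about 25 mm along the normal.

Emit:
move_arm:
  motion:
    - [1,0,-0.3,0,10]
    - [2,-0.1,-0.6,0,10]
    - [3,-0.1,-0.9,0,10]
    - [4,-0.2,-1.1,0,10]
    - [4.7,-0.2,-1.3,0,10]
    - [4.7,-0.2,-1.3,0,10]
    - [4.7,-0.2,-1.3,0,10]

```text
clock: 11.15
ee_pos: [0.4336, -0.0626, 0.2267]
eef_rot: [3.133, -0.237, -0.001]
force: [0.8, -0.3, -1.7]
opening: 0.0259
finger_force: 30.0
```

Run:
```python
from h import *
np.set_printoptions(precision=4,suppress=True)
im=wand(); s=bot.read_state()
n=np.array([.805,-.124,-.58]); tip=np.array(s['ee_pos'])+[0,0,bot.tcp_to_grasp]+.148*n
sp=np.array([.5737,-.084,.1455])
print('tip',tip,'gap',(sp-tip)@n,'lat',(sp-tip)-n*((sp-tip)@n))
im2,_=eyes.grab_frame('side'); 
out=[]
for nm,i in (('side',im2),('top',im)):
    p=np.array(proj(nm,tip)); q=np.array(proj(nm,sp)); print(nm,p,q)
    x,y=np.round(q).astype(int); o=[x-40,y-50]; cr=cv2.resize(i[y-50:y+50,x-40:x+40],None,fx=5,fy=5,interpolation=2).copy()
    for w,col in ((p,(255,0,0)),(q,(0,255,0))): cv2.drawMarker(cr,tuple(np.round((w-o+.5)*5).astype(int).tolist()),col,0,12,1)
    out.append(cr)
save('pics/c4.png',np.hstack(out))
```

```text
t 11.15 tcp [ 0.4336 -0.0626  0.2267] F [ 0.7834 -0.2848 -1.6734] fing 29.99962627887726 0.025880711107582395
side 0.7 180 pitch deg 35.398228 yaw -0.1391118 far end [ 0.5497 -0.0683  0.1582] near [ 0.4006 -0.0475  0.2652]
tip [ 0.5528 -0.081   0.1599] gap 0.025498748951356582 lat [0.0003 0.0002 0.0004]
side [295.0534 151.7108] [288.8898 154.5937]
top [347.2621 186.0313] [347.4462 177.9374]
```

View pics/c4.png

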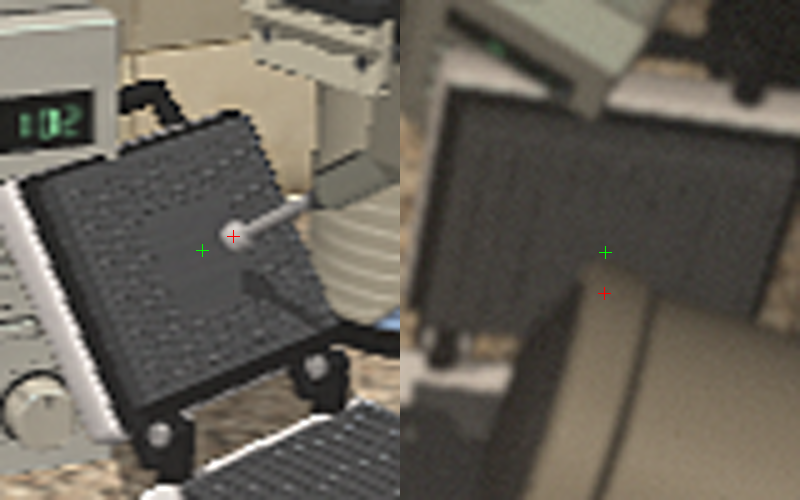

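The foot (side crop 235,235) and the spot (202,250) agree with the computed markers. Now I'll feel along the normal.

Emit:
move_arm:
  motion:
    - [0.4,-0.06,-0.29,0,10]
    - [0.8,-0.12,-0.58,0,10]
    - [1.2,-0.18,-0.87,0,10]
    - [1.45,-0.22,-1.04,0,10]
    - [1.45,-0.22,-1.04,0,10]
    - [1.45,-0.22,-1.04,0,10]

```text
clock: 12.15
ee_pos: [0.4483, -0.0648, 0.2164]
eef_rot: [3.133, -0.237, -0.0]
force: [0.3, 0.2, -2.3]
opening: 0.0259
finger_force: 30.0
```

```bash
cat >> h.py <<'E'
def feel(k=6):
    n=np.array([.805,-.124,-.58]); F=[]
    for _ in range(k): eyes.grab_frame('side'); s=bot.read_state(); F.append(s['force'])
    tip=np.array(s['ee_pos'])+[0,0,bot.tcp_to_grasp]+.148*n
    print(s['clock'],'F',np.mean(F,0),'sd',np.std(F,0),'push',-np.mean(F,0)@n,'gap',(np.array([.5737,-.084,.1455])-tip)@n)
E
python3 -c "
from h import *
feel()"
```

```text
12.45 F [ 0.04493331  0.07720565 -1.64458382] sd [0.24858081 0.66379286 0.34396421] push -0.9804564263305786 gap 0.007370006367231198
```

Emit:
move_arm:
  motion:
    - [0.2,-0.03,-0.15,0,10]
    - [0.4,-0.06,-0.29,0,10]
    - [0.56,-0.09,-0.41,0,10]
    - [0.56,-0.09,-0.41,0,10]

```text
clock: 12.95
ee_pos: [0.454, -0.0658, 0.2121]
eef_rot: [3.133, -0.237, -0.001]
force: [-0.3, 0.4, -1.8]
opening: 0.0256
finger_force: 30.0
```

```bash
python3 -c "
from h import *
feel()"
```

```text
13.25 F [-0.0249114   0.20805618 -1.5029042 ] sd [0.63111922 0.18605036 0.66689459] push -0.8258317945416593 gap 0.00036373308580025653
```

Emit:
move_arm:
  motion:
    - [0.12,-0.02,-0.09,0,10]
    - [0.24,-0.04,-0.17,0,10]
    - [0.24,-0.04,-0.17,0,10]

```text
clock: 13.62
ee_pos: [0.4563, -0.0661, 0.2105]
eef_rot: [3.133, -0.237, -0.001]
force: [-2.4, 0.4, -0.0]
opening: 0.026
finger_force: 30.0
```

```bash
python3 -c "
from h import *
feel()"
```

```text
13.925 F [-1.3278181   0.39947912  0.12240591] sd [0.51807482 0.48615434 0.38484321] push 1.1894244089771235 gap -0.002578708858738485
```

Emit:
move_arm:
  motion:
    - [0.1,-0.02,-0.07,0,10]
    - [0.2,-0.03,-0.15,0,10]
    - [0.2,-0.03,-0.15,0,10]
    - [0.2,-0.03,-0.15,0,10]

```text
clock: 14.42
ee_pos: [0.4583, -0.0664, 0.2091]
eef_rot: [3.133, -0.237, -0.0]
force: [-2.0, 0.6, 1.2]
opening: 0.0257
finger_force: 30.0
```

```bash
python3 -c "
from h import *
feel(8)"
```

```text
14.825 F [-2.98375048  0.82927657  1.34817604] sd [0.39144715 0.48609823 0.35668953] push 3.2866915319872696 gap -0.005134176292590915
```

Emit:
move_arm:
  motion:
    - [0,0,0,0,10]
    - [0,0,0,0,10]
    - [0,0,0,0,10]
    - [0,0,0,0,10]
    - [0,0,0,0,10]
    - [0,0,0,0,10]
    - [0,0,0,0,10]
    - [0,0,0,0,10]
    - [0,0,0,0,10]
    - [0,0,0,0,10]
    - [0,0,0,0,10]
    - [0,0,0,0,10]

```text
clock: 16.32
ee_pos: [0.4583, -0.0665, 0.209]
eef_rot: [3.133, -0.237, -0.0]
force: [-3.3, 0.0, 1.6]
opening: 0.0258
finger_force: 30.0
```

```bash
python3 -c "
from h import *
feel(10); wand()
im,_=eyes.grab_frame('side'); save('pics/s5.png',cv2.resize(im[100:220,230:370],None,fx=5,fy=5,interpolation=2))"
```

```text
16.825 F [-3.1048468   0.56827486  1.20576876] sd [0.38654617 0.42972768 0.40483692] push 3.2692136398665728 gap -0.005170350449531928
t 16.825 tcp [ 0.45833976 -0.06643616  0.20904015] F [-3.64410799  0.51207412  1.03567316] fing 29.99981850385666 0.025426567866402298
side 0.81 265 pitch deg 34.510292 yaw -0.20011477 far end [ 0.57577137 -0.07899506  0.14110512] near [ 0.42617    -0.04865149  0.24605731]
```

View pics/s5.png

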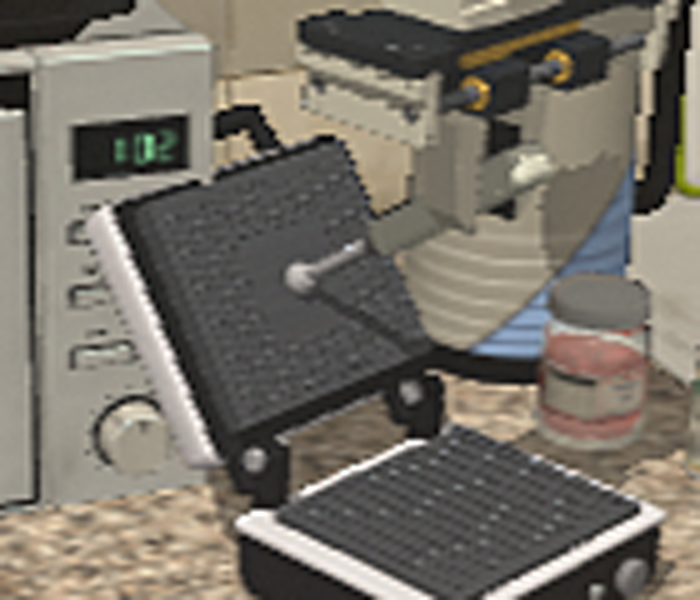

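The foot sits in the middle of the smooth spot (crop 300,275), square to it, pressed with about 4.2 N for over 2 s. Now I'll retract and carry it back.

Emit:
move_arm:
  motion:
    - [-0.4,0.06,0.29,0,10]
    - [-1.2,0.2,0.9,0,10]
    - [-2.4,0.4,1.8,0,10]
    - [-4.8,0.7,3.5,0,10]
    - [-7,0.8,4.5,0,10]
    - [-7,4,4.5,0.05,10]
    - [-7,8,4.5,0.1,10]
    - [-7,12,4.5,0.15,10]
    - [-7,16,4.5,0.2,10]
    - [-6,20,4.5,0.24,10]
    - [-5,24,4.5,0.285,10]
    - [-4,28,4.5,0.285,10]

```text
clock: 18.58
ee_pos: [0.4181, 0.2148, 0.2549]
eef_rot: [-3.134, -0.211, -0.002]
force: [0.4, 0.0, -1.8]
opening: 0.0259
finger_force: 30.0
```

Emit:
move_arm:
  motion:
    - [0.4,4,0,0,10]
    - [0.9,7,-1,0,10]
    - [0.9,7,-4,0,10]
    - [0.9,7,-8,0,10]
    - [0.9,7,-12,0,10]
    - [0.9,7,-15,0,10]
    - [0.9,7,-15,0,10]
    - [0.9,7,-15,0,10]

```text
clock: 19.58
ee_pos: [0.4281, 0.2838, 0.1056]
eef_rot: [-3.134, -0.21, -0.003]
force: [0.1, 0.8, -1.7]
opening: 0.0257
finger_force: 30.0
```

```bash
python3 -c "
from h import *
feel(3); wand()"
```

```text
19.725 F [-0.33097333  0.16947308 -1.57911642] sd [0.6846334  0.10505719 0.55480769] push -0.6284393282059212 gap 0.0026074266117106174
t 19.725 tcp [0.42816491 0.28394501 0.10566043] F [-0.74892648  0.05252814 -1.36507448] fing 29.999738037586212 0.0254397532173334
top 0.64 60 pitch deg 37.243332 yaw 0.23160681 far end [0.56150826 0.30342605 0.02689106] near [0.47635067 0.28334258 0.09340679]
```

Emit:
move_arm:
  motion:
    - [-0.1,0,-1,0,10]
    - [-0.1,0,-2,0,10]
    - [-0.1,0,-2.7,0,10]
    - [-0.1,0,-2.8,0,10]

```text
clock: 20.42
ee_pos: [0.426, 0.2834, 0.0752]
eef_rot: [3.134, 0.21, -0.002]
force: [0.6, 0.1, -2.3]
opening: 0.0258
finger_force: 30.0
```

Emit:
move_arm:
  motion:
    - [0,0,0,0,10]
    - [0,0,0,0,10]
    - [0,0,-0.4,0,10]
    - [0,0,-0.8,0,10]
    - [0,0,-1.2,0,10]
    - [0,0,-1.6,0,10]
    - [0,0,-2,0,10]
    - [0,0,-2.4,0,10]
    - [0,0,-2.8,0,10]
    - [0,0,-3.1,0,10]
    - [0,0,-3.4,0,10]
    - [0,0,-3.4,0,10]
  newtons: 3

```text
clock: 21.92
ee_pos: [0.4263, 0.2835, 0.0418]
eef_rot: [3.134, 0.21, -0.0]
force: [-0.1, -0.6, -1.3]
opening: 0.0262
finger_force: 3.0
```

```bash
python3 -c "
from h import *
feel(3); wand()"
```

```text
22.075 F [-0.08448024 -0.24015129 -0.9627785 ] sd [0.33613174 0.58481179 0.2560624 ] push -0.5201836980325214 gap -0.03294918006336975
t 22.075 tcp [0.42644861 0.28357415 0.04205312] F [-0.20696514 -1.00241546 -0.64524399] fing 2.9999858513474464 0.02592094590684439
side 0.87 230 pitch deg 15.038247 yaw 0.11828338 far end [0.57729267 0.30901808 0.02134277] near [0.38710753 0.28641684 0.07279836]
top 0.68 6 pitch deg 15.067536 yaw 0.13471831 far end [0.56124819 0.30056178 0.02790814] near [0.51576733 0.29439734 0.04026413]
```

Levelling as intended. I'll lower the remaining 2 cm, then open and rise.

Emit:
move_arm:
  motion:
    - [0,0,-0.4,0,10]
    - [0,0,-0.8,0,10]
    - [0,0,-1.2,0,10]
    - [0,0,-1.6,0,10]
    - [0,0,-1.9,0,10]
    - [0,0,-2,0,10]
    - [0,0,-2,0,10]
    - [0,0,-2,0,10]

```text
clock: 23.28
ee_pos: [0.4268, 0.2836, 0.0222]
eef_rot: [-3.134, -0.21, -0.002]
force: [1.1, -0.8, 1.3]
opening: 0.0262
finger_force: 3.0
```

```bash
python3 -c "
from h import *
feel(3); wand()"
```

```text
23.425 F [ 1.76418458 -1.27368559  2.5196546 ] sd [0.17551961 0.31722504 0.0502877 ] push -0.11670593116836096 gap -0.04471016148830951
t 23.425 tcp [0.42674742 0.28360012 0.02218473] F [ 1.91747984 -1.71477179  2.45720451] fing 2.999892868101597 0.02630757846669643
side 0.52 267 pitch deg 2.2294877 yaw 0.09696394 far end [0.59750253 0.30731607 0.04096832] near [0.38534647 0.28667987 0.04926687]
top 0.62 53 pitch deg 0.94674206 yaw 0.13931602 far end [0.5713602  0.30231286 0.04418254] near [0.51609518 0.29456336 0.04510475]
```

Emit:
move_arm:
  motion:
    - [0,0,0,0,60]
    - [0,0,0,0,80]
    - [0,0,0,0,80]
    - [0,0,0,0,80]
    - [0,0,0,0,80]
    - [0,0,0,0,80]
    - [0,0,0,0,80]
    - [0,0,2,0,80]
    - [0,0,5,0,80]
    - [0,0,10,0,80]
    - [0,0,16,0,80]
    - [0,-6,18,0,80]

```text
clock: 25.12
ee_pos: [0.4281, 0.2264, 0.2055]
eef_rot: [-3.132, -0.217, -0.012]
force: [0.4, -0.7, -0.6]
opening: 0.0737
finger_force: 0.0
```

Emit:
move_arm:
  motion:
    - [0,-5,0,0,80]
    - [0,-6,0,0,80]
    - [0,-6,0,0,80]
    - [0,-6,0,0,80]

```text
clock: 25.62
ee_pos: [0.4264, 0.1652, 0.2016]
eef_rot: [-3.134, -0.211, 0.0]
force: [-0.4, -0.6, 0.6]
opening: 0.074
finger_force: 0.0
```

Run:
```python
from h import *
np.set_printoptions(precision=4,suppress=True)
print(bot.read_state()['clock'],bot.read_state()['force'],bot.read_state()['opening'])
for n in ['top','wrist']:
    im,W=cloud(n)
    for r in eyes.regions_of(n,'thermometer')[:1]:
        P=W[r['region']]; P=P[~np.isnan(P[:,0])]; P=P[P[:,2]>.035]
        print(n,cv2.minAreaRect(P[:,:2].astype(np.float32)),np.percentile(P[:,2],[5,50,95]))
im,_=eyes.grab_frame('side'); save('pics/s6.png',cv2.resize(im[220:320,160:300],None,fx=5,fy=5,interpolation=2))
```

```text
25.625 [-0.3587 -0.5567  0.595 ] 0.07398396400907711
wrist ((0.47863996028900146, 0.2902563512325287), (0.18311375379562378, 0.026280123740434647), 7.851676940917969) [0.0419 0.0499 0.0523]
```

View pics/s6.png

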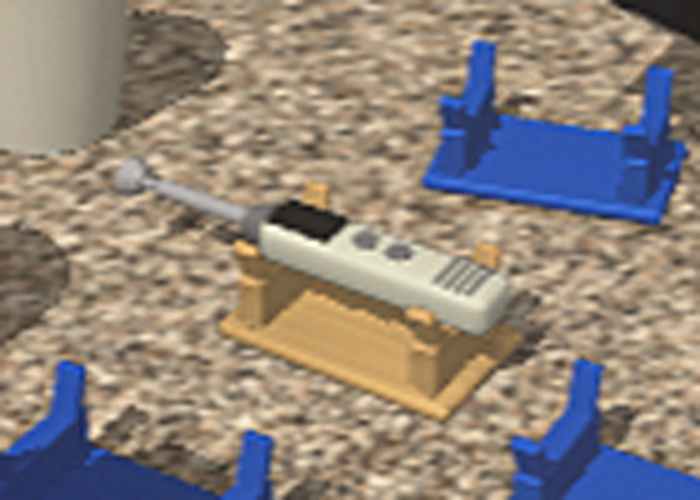

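The wand lies level in both saddles, display up, within 3 mm of its starting place, and the arm is clear of everything.

```bash
python3 -c "
from rig import workorder
print(workorder.close_job())"
```

```text
the job is handed in; nothing more can be done
None
```

The job is handed in: the foot was held centred and square on the smooth spot at about 4.2 N (about half its travel) for over two seconds, and the thermometer is back in its rest about 3 mm from where it started; I saw no sign of the lid, mug, tin or jar shifting but did not re-measure them, and the hand-in returned no verdict.

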